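# Prove the stop button, then hold the spring nest open at its load line

## Task

Make the laser marking bench ready for its first part. First prove the stop button on its box: push the mushroom head down until it latches, then turn it clockwise until it lets go and springs back up. Then pull the sprung jaw of the marking nest out by its pull bar until the line on the jaw meets the engraved load line on the side rail, and keep holding it there: the program finishes while holding the bar, nothing is let go, and the parts tray, the tape roll and the mouse stay where they are.

Things in the scene. Friction and masses are not known exactly. Their poses are not given: they have to be found in the camera images.
- stop_box: grey box 72 x 72 x 62 mm (yaw any), screwed to the bench, that carries the stop button; origin at the centre of its underside, z up. A bare collar 32 mm across stands 7 mm above its lid.
- stop_top (a point): centre of the top of the round mushroom head: 40 mm across, 18 mm high from its flat underside to this point, its upright rim from 6 to 15 mm below this point. With the button up this point is 102 mm above the bench and the underside of the head is 22 mm above the lid, 14 mm when latched. Moves down and turns about the vertical with the head.
- stop_head: the mushroom head itself, plastic, on a 20 mm stem; same axis as the box, its origin lies on that axis 102 mm below stop_top, i.e. on the bench when the button is up.
- stop_press (a joint): how far the head is down, m: 0 up, full stroke 0.010. Spring 5 N at the top to 9 N at the bottom; the click of the latch on the way adds 1 to 2 N. It latches once pushed past 0.008 (unless the head is held turned) and then stays at 0.0078 by itself.
- stop_twist (a joint): turn of the head, rad, clockwise seen from above: 0 at rest, end stop 0.95. A weak spring turns it slowly back (0.2 N m is ample to turn it). A latched head lets go at a turn of 0.6 to 0.65 and springs up to stop_press = 0 as soon as nothing keeps it down: a firm grip on the rim can keep it down, so open the gripper while it is turned.
- nest: marking nest bolted on a 10 mm base plate: own plate 184 x 134 x 12 mm; origin 10 mm above the bench, x from the pull bar towards the fixed jaw, y left, z up. Front bracket at x -57 to -43 mm, y +-52, top at z 62; fixed steel jaw at x 75 to 105, top at z 58; side rail along +y, its top at z 58. Does not move.
- jaw (a joint): how far the sliding steel jaw is drawn back from its home, m, towards the pull bar (nest -x): 0 home, end of travel 0.045. Two coil springs push it home: 6 N at 0, about 10.5 N at 0.028, 13 N at the end. The lines meet at 0.028.
- load_line (a point): middle of the engraved load line on top of the side rail, a dark line 2 mm wide across the rail, at nest x = 17, y = 57.5, z = 58 mm.
- witness_line (a point): end next to the side rail of the dark 2 mm line across the top of the sliding jaw; at nest x = 45, y = 50, z = 58 mm when home, moves with the jaw. The lines meet when it has the same nest x as load_line.
- pull_handle: two steel rods 10 mm thick, 80 mm apart, that come out through the bracket and carry the pull bar across their ends; fixed to the sliding jaw and moving with it. Origin and axes coincide with those of the nest when the jaw is home.
- handle_bar (a point): middle of the pull bar: round steel bar 14 mm thick, 100 mm long, across the pull (along nest y); home: at nest x = -105, y = 0, z = 37 mm, 47 mm above the bench. The rods join it 40 mm either side of this point; between them it is free all round: 41 mm behind it to the bracket when home, open in front and above, at least 30 mm below it to the base plate.
- tray: blue open parts tray 170 x 110 x 45 mm with black mouldings in it, loose; origin under its centre. Leave alone.
- tape: roll of tape lying flat, 100 mm across, 24 mm high, loose; origin under its centre. Leave alone.
- mouse: black computer mouse 105 x 60 x 33 mm on a mat, loose; origin under its centre. Leave alone.
There are look-alikes about, which are no part of the job. What is meant by the stop_box is not orange, and is the larger of those in its own colour.

How it is judged:
By the outcome, as a careful person would: the job done as asked, in the order asked, and still so for the second after the job is handed in, while the arm keeps its last pose, push and grip.
It also fails if it takes over 51 s, if anything falls off the work surface, if the arm or the gripper's body presses on something with over 40 N, if the wrist force passes 120 N, or if a joint passes its speed limit or range.

## Robot

A 6-joint arm with a two-finger parallel gripper is mounted at the origin on the work surface. World frame = base frame: x ahead of the robot, y to its left, z up, the work surface at z = 0. Lengths are in m, angles in rad, forces in N, time in s.
With the tool pointing down it reaches from about 0.25 to 0.775 m from the base axis. Payload 4 kg.
Tool frame: the origin (TCP) lies midway between the tips of the shut fingers; the grasp point (between the pads) lies 19 mm behind it (grip_point_offset is the distance from the TCP to the grasp point, in m); z points along the fingers, y is the line along which they close (so a half turn about z gives the same grasp; the last joint's range is limited). The gripper opens to 94 mm and grips with 3 to 60 N. Pads are 16 mm wide; open, the fingers measure 119 mm over their backs; the gripper's body (75 mm by 177 mm) begins 78 mm behind the grasp point.
Start: joints at [-1.245, 0.087, 1.371, -0, 1.684, -0.103], TCP at [0.229, -0.5, 0.206] pointing down, gripper open.
Joint ranges: [-3.1, 3.1], [-0.76, 2.03], [0.27, 2.55], [-1.08, 4.22], [0.17, 2.65], [-2.57, 2.57]. Speed limits (rad/s): [2.79, 2.79, 3.14, 3.14, 3.14, 3.14].

## Interface

Orientations are given as [roll, pitch, yaw] about the fixed x, y, z axes, in that order (R = Rz(yaw) Ry(pitch) Rx(roll)).
In Python, from bench import * gives the robot as it stands.
- The arm moves only by the tool carry_out, never from a script. Its argument "commands" is a list of rows, each a list of 6 numbers: the shift along the tool's x, y, z in m, then the turn, a rotation vector about the tool's x, y, z in rad. In form: [[tx, ty, tz, rx, ry, rz], ...]. A call has exactly 5 rows; each row is the pose to reach, as a shift and turn from the pose commanded when the call began, along the tool's axes at that moment; what a row does not reach only later rows make up. A row lasts 1/10 s, in which the tool goes at most 50 mm and 8.59 degrees, less where a joint would pass 70% of its speed; a pose out of reach is approached as far as the arm can. A call with a gripper value outside its range is refused whole. "jaw" is the opening, from 0 (shut) to 1 (fully open), set as the call begins (left out, the last holds). The fingers move at their own pace and stop on an object; the grip force is fixed at half the most. Time passes only in rows, so rows that repeat a pose let the fingers close, or fill a call up. It gives the time, the measured TCP pose, the force, the opening and the grip force at its end, in the units of the state.
- get_obs(): the state, without advancing time (a new reading comes with each control period).
- snapshot(name): name is "side" or "top" or "wrist"; returns a dict with "img" (384x512x3 uint8, red, green, blue), "range_z" (384x512 float32, m along the optical axis (not along the pixel's ray), 0 where there is no reading), "fx", "fy", "cx", "cy" (pixels), "R" (3x3) and "t" (3): a world point X has camera coordinates R X + t. Camera axes: x right, y down, z forward; pixel columns grow to the right and rows downward; lengths in m; the calibration is good to about 2 mm. A picture is of the moment at which its call begins.
- close_job(): hands the job in; it is judged then, once.
The state is a dict: "time": time; "joint_positions": joint angles; "qvel": joint speeds; "joint_torque": joint torques, N m; "tool_pos": TCP position; "ee_rot": TCP orientation; "wrist_force": force on the tool from outside, world axes, zero at the start; "wrist_torque": the same for the moment, N m; "width": finger opening in m; "finger_force": force on a finger pad.
Only numpy, scipy, OpenCV 4.12 (cv2) and the standard library are available. Lean on these libraries where they do the work, as an engineer would, in place of code of your own. Each camera call takes 0.05 s, during which the arm holds its last target. There are 200 camera calls.

## Working session

There is one attempt and no reset: what is moved stays moved. The work goes in short steps, Python scripts to look and compute and a tool call to move; the robot and the scene stay as the last step left them, time stands still between calls to the robot, and variables do not carry over. Pictures are saved under pics/ and viewed, at most 10 in all, crops included, and the job is handed in when it is done.

Besides the shell and the picture viewer there is one more tool, called after ">>>" by a JSON object that holds its "op" and its "data". carry_out: Moves the arm, as the interface text tells. Its arguments: {"type":"object","properties":{"commands":{"type":"array","items":{"type":"array","items":{"type":"number"}}},"jaw":{"type":"number"}},"required":["commands"]}

```bash
mkdir -p pics
cat > h.py <<'E'
from bench import *
import numpy as np, cv2
def world(s,u,v,z=None):
    z=s["range_z"][int(v),int(u)] if z is None else z
    c=np.array([(u-s["cx"])/s["fx"]*z,(v-s["cy"])/s["fy"]*z,z])
    return np.array(s["R"]).T@(c-np.array(s["t"]))
def cloud(s):
    v,u=np.mgrid[0:384,0:512]; z=s["range_z"]
    c=np.stack([(u-s["cx"])/s["fx"]*z,(v-s["cy"])/s["fy"]*z,z],-1)
    return (c-np.array(s["t"]))@np.array(s["R"])
def save(n,img): cv2.imwrite("pics/"+n,img[...,::-1])
E
python3 - <<'E'
from h import *
import pickle
d={n:snapshot(n) for n in("top","side")}
pickle.dump(d,open("d.pkl","wb"))
save("a.png",np.vstack([cv2.resize(d["top"]["img"],(800,600))]));save("b.png",d["side"]["img"])
print(get_obs())
E
```

```text
{'time': 0.1, 'joint_positions': array([-1.24509093e+00,  8.78464978e-02,  1.37206756e+00, -7.02518926e-06,
        1.68356071e+00, -1.03119846e-01]), 'qvel': array([ 0.00105664, -0.00160316, -0.00466522, -0.00164837, -0.00133465,
        0.00059798]), 'joint_torque': array([ 2.11658749e-03, -3.41249621e+01, -3.03302801e+01,  7.19340867e-02,
        3.03840393e-02, -1.09975726e-04]), 'tool_pos': array([ 0.22852341, -0.49975847,  0.20445814]), 'ee_rot': array([-3.13971982e+00, -1.86794471e-04,  4.28824281e-01]), 'wrist_force': array([ 0.6390059 , -0.01219075, -0.08920189]), 'wrist_torque': array([0.00529505, 0.0322957 , 0.03023061]), 'finger_force': 0.0, 'width': 0.09379847104344845}
```

View pics/a.png

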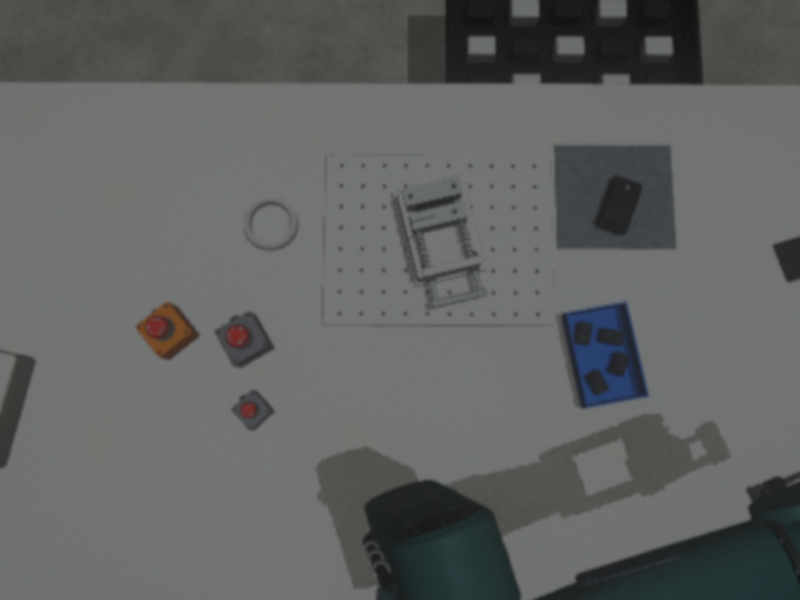

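View pics/b.png

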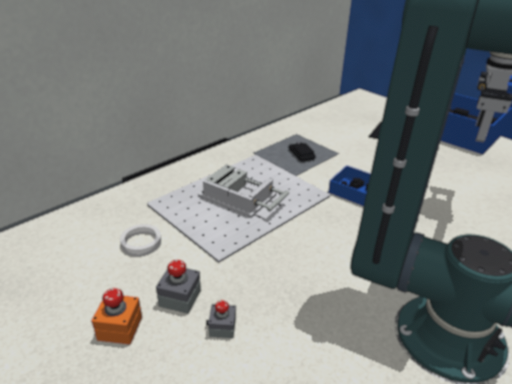

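The top picture (800x600) shows three stop boxes: orange at (167,330), large grey at (244,338) and small grey at (252,410). I choose the large grey one. The nest is near (440,240), with its pull bar at about (457,298) pointing towards the robot.

Run:
```python
from h import *
import pickle
d=pickle.load(open("d.pkl","rb"))
for n,s in d.items():
    P=cloud(s); img=s["img"].astype(int)
    red=((img[...,0]>1.8*img[...,1])&(img[...,0]>1.8*img[...,2])&(img[...,0]>60)).astype(np.uint8)
    k,l,st,c=cv2.connectedComponentsWithStats(red)
    for i in range(1,k):
        if st[i,4]>15:
            q=P[l==i]; q=q[q[:,2]>0.03]
            if len(q): 
              zt=np.percentile(q[:,2],90); t=q[q[:,2]>zt-.006]
              print(n,c[i].round(),st[i,4],"top z",zt.round(4),"bbox c",((q.min(0)+q.max(0))/2).round(4),"ext",np.ptp(q,0).round(3),"top c",t.mean(0).round(4))
s=d["top"];P=cloud(s)
for (u,v) in [(244,338),(430,306),(483,295),(457,300),(440,240),(605,355),(270,200),(360,300)]:
    u,v=u*.64,v*.64
    print(u,v,world(s,u,v).round(4))
m=(P[...,2]>.02)&(P[...,2]<.09)
v,u=np.where(m); print(u.size)
crop=s["img"][105:205,240:320]; a=cv2.resize(crop,(480,600),interpolation=cv2.INTER_CUBIC)
b=cv2.resize(s["img"][185:285,130:183],(318,600),interpolation=cv2.INTER_CUBIC)
save("c.png",np.clip(np.hstack([a,b]).astype(float)*1.7,0,255).astype(np.uint8))
```

```text
top [100. 209.] 117 top z 0.1044 bbox c [0.3957 0.2814 0.7236] ext [0.163 0.426 1.256] top c [0.4597 0.4739 0.1136]
top [152. 215.] 117 top z 0.1051 bbox c [0.3886 0.2127 0.7233] ext [0.149 0.288 1.257] top c [0.4453 0.3381 0.116 ]
top [159. 262.] 53 top z 0.0739 bbox c [0.3247 0.3236 0.0704] ext [0.021 0.022 0.01 ] top c [0.3249 0.3246 0.0711]
side [176. 268.] 211 top z 0.1044 bbox c [0.1546 0.5134 0.4063] ext [0.611 0.366 0.663] top c [0.4379 0.3483 0.1072]
side [117. 319.] 1547 top z 0.1016 bbox c [0.1708 0.5665 0.384 ] ext [0.644 0.26  0.708] top c [0.447  0.4859 0.111 ]
side [221. 307.] 117 top z 0.0741 bbox c [0.0925 0.5067 0.3934] ext [0.487 0.38  0.689] top c [0.3156 0.3323 0.0787]
156.16 216.32 [0.4432 0.3296 0.0988]
275.2 195.84 [0.5128 0.0127 0.0092]
309.12 188.8 [ 0.5265 -0.0787  0.0529]
292.48 192.0 [ 0.5166 -0.0326  0.0576]
281.6 153.6 [ 0.6324 -0.005   0.0235]
387.2 227.20000000000002 [ 0.4263 -0.3025  0.0044]
172.8 128.0 [0.7056 0.3072 0.0251]
230.4 192.0 [0.523  0.14   0.0095]
7573
```

View pics/c.png

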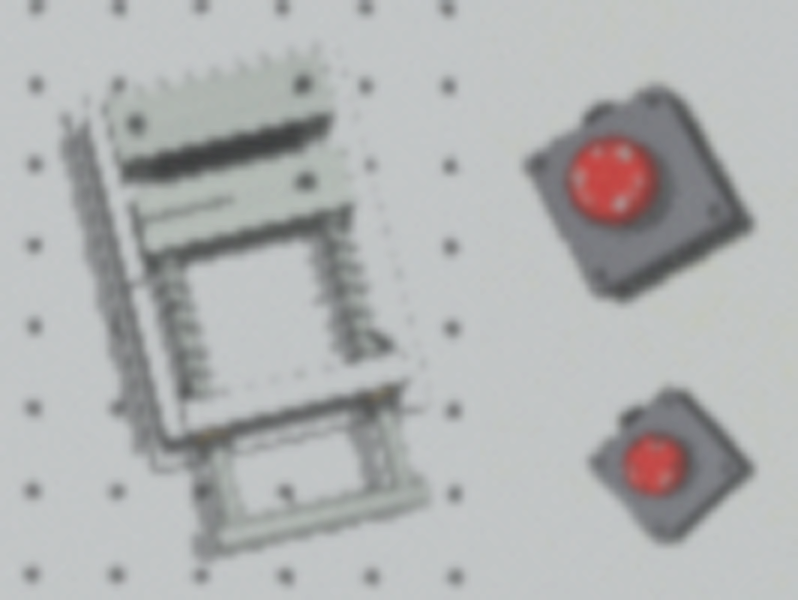

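Run:
```python
from h import *
import pickle
d=pickle.load(open("d.pkl","rb"))
for n,s in d.items():
    P=cloud(s); img=s["img"].astype(int)
    red=(img[...,0]>1.8*img[...,1])&(img[...,0]>1.8*img[...,2])&(img[...,0]>50)
    m=red&(abs(P[...,0]-.437)<.045)&(abs(P[...,1]-.345)<.045)&(P[...,2]>.08)&(P[...,2]<.12)
    q=P[m]; print(n,len(q),np.median(q,0).round(4),q.min(0).round(4),q.max(0).round(4))
    if n=="top":
        v,u=np.where(red[190:240,135:170]); u=u+135;v=v+190
        (cx,cy),r=cv2.minEnclosingCircle(np.stack([u,v],1).astype(np.float32)); print(cx,cy,r)
        cz=-(s["R"]@np.zeros(3))
        # ray to z=.09
        C=-np.array(s["R"]).T@s["t"]; print("cam",C.round(3))
        for (a,b) in[(cx,cy),(u.mean(),v.mean())]:
            D=np.array(s["R"]).T@np.array([(a-s["cx"])/s["fx"],(b-s["cy"])/s["fy"],1]); print((C+D*(.094-C[2])/D[2]).round(4))
        # bar ends and nest features: crop px /6 + (240,105)
        def ray(a,b,z):
            D=np.array(s["R"]).T@np.array([(a-s["cx"])/s["fx"],(b-s["cy"])/s["fy"],1]); return C+D*(z-C[2])/D[2]
        for nm,x,y,z in [("barL",213,541,.05),("barR",427,493,.05),("brL",182,425,.072),("brR",408,375,.072),("fixFL",122,165,.068),("fixFR",330,118,.068)]:
            print(nm,ray(240+(x)/6-.5,105+y/6-.5,z).round(4))
    m=(P[...,0]>.46)&(P[...,0]<.57)&(P[...,1]>-.12)&(P[...,1]<.06)&(P[...,2]>.038)&(P[...,2]<.075)
    q=P[m]; print("bar region",len(q)); 
    m2=(q[:,0]<.545)
    q=q[m2]
    f=cv2.fitLine(q[:,:2].astype(np.float32),cv2.DIST_HUBER,0,.01,.01).ravel();print(f,q.min(0).round(3),q.max(0).round(3),np.median(q[:,2]))
s=d["top"]
P=cloud(s)
m=(abs(P[...,0]-.63)<.17)&(abs(P[...,1]-0)<.13)&(P[...,2]>.06)&(P[...,2]<.08); q=P[m]; 
r=cv2.minAreaRect(q[:,:2].astype(np.float32)); print("tops",r)
```

```text
top 116 [0.4465 0.3421 0.1011] [0.4306 0.325  0.0949] [0.463  0.3569 0.1078]
151.75 214.5 6.731555938720703
cam [0.314 0.069 1.352]
[0.4485 0.3425 0.094 ]
[0.4474 0.3424 0.094 ]
barL [0.5101 0.015  0.05  ]
barR [ 0.533  -0.0834  0.05  ]
brL [0.5599 0.0299 0.072 ]
brR [ 0.5837 -0.0729  0.072 ]
fixFL [0.6828 0.0576 0.068 ]
fixFR [ 0.7059 -0.0386  0.068 ]
bar region 404
[ 0.17592187 -0.98440415  0.5191961  -0.0143487 ] [ 0.504 -0.084  0.044] [0.545 0.015 0.06 ] 0.052270226177200826
side 204 [0.4385 0.3483 0.1021] [0.4274 0.3303 0.0849] [0.4602 0.3617 0.1066]
bar region 469
[ 0.18592432 -0.9825641   0.51963514 -0.02978624] [ 0.502 -0.085  0.045] [0.545 0.018 0.06 ] 0.05348895456734678
tops ((0.6245548725128174, -0.004509679973125458), (0.2087053656578064, 0.11458103358745575), 14.223774909973145)
```

The crop confirms the choice: the large grey box has its red head at crop (613,180). The nest lines are at (185,208) on the jaw and (140,283) on the rail, and the bar is at (320,517). First I'll work out the approach to the head.

```bash
cat >> h.py <<'E'
from scipy.spatial.transform import Rotation as Ro
def rot(yaw): return Ro.from_euler("xyz",[np.pi,0,yaw])
def rel(p0,y0,p1,y1):
    R=rot(y0); return np.r_[R.inv().apply(np.subtract(p1,p0)),(R.inv()*rot(y1)).as_rotvec()].round(4)
def path(p0,y0,p1,y1,n):
    for i in range(n):
        a,b=i/n,(i+1)/n; L=lambda t:np.array(p0)+t*np.subtract(p1,p0)
        print(i,rel(L(a),y0+a*(y1-y0),L(b),y0+b*(y1-y0)))
def now():
    o=get_obs(); return o["tool_pos"],o["ee_rot"][2],o
E
python3 - <<'E'
from h import *
p,y,o=now(); path(p,y,[.446,.343,.2],2.2,4)
E
```

```text
0 [ 0.1371 -0.169   0.0011 -0.      0.     -0.4428]
1 [ 0.1962 -0.094   0.0011  0.      0.     -0.4428]
2 [ 0.2176 -0.0008  0.0011  0.      0.     -0.4428]
3 [ 0.197   0.0925  0.0011 -0.      0.     -0.4428]
```

>>> {"op": "carry_out", "data": {"commands": [[0.027,-0.034,0,0,0,-0.09],[0.055,-0.068,0,0,0,-0.18],[0.082,-0.101,0,0,0,-0.27],[0.11,-0.135,0,0,0,-0.36],[0.137,-0.169,0,0,0,-0.443]]}}

```text
time: 0.6
tool_pos: [0.283, -0.2877, 0.2049]
ee_rot: [-3.141, -0.0, 0.875]
wrist_force: [1.3, 0.2, -0.1]
width: 0.0935
finger_force: 0.0
```

>>> {"op": "carry_out", "data": {"commands": [[0.039,-0.019,0,0,0,-0.09],[0.078,-0.038,0,0,0,-0.18],[0.118,-0.056,0,0,0,-0.27],[0.157,-0.075,0,0,0,-0.36],[0.196,-0.094,0,0,0,-0.443]]}}

```text
time: 1.1
tool_pos: [0.337, -0.0773, 0.2052]
ee_rot: [3.141, -0.0, 1.318]
wrist_force: [0.7, 0.3, -0.5]
width: 0.0942
finger_force: 0.0
```

>>> {"op": "carry_out", "data": {"commands": [[0.044,0,0,0,0,-0.09],[0.087,0,0,0,0,-0.18],[0.131,0,0,0,0,-0.27],[0.174,0,0,0,0,-0.36],[0.218,0,0,0,0,-0.443]]}}

```text
time: 1.6
tool_pos: [0.3921, 0.1337, 0.2052]
ee_rot: [-3.141, 0.0, 1.762]
wrist_force: [0.3, -0.4, -0.5]
width: 0.094
finger_force: 0.0
```

>>> {"op": "carry_out", "data": {"commands": [[0.045,0.022,0,0,0,-0.11],[0.09,0.044,0,0,0,-0.22],[0.135,0.066,0,0,0,-0.33],[0.197,0.093,0,0,0,-0.443],[0.197,0.093,0,0,0,-0.443]]}}

```text
time: 2.1
tool_pos: [0.4467, 0.3465, 0.2036]
ee_rot: [-3.14, -0.001, 2.206]
wrist_force: [-0.3, -0.1, 0.4]
width: 0.0939
finger_force: 0.0
```

Run:
```python
from h import *
s=snapshot("wrist"); save("w1.png",s["img"]); p,y,o=now(); print(p,y,o["joint_positions"],o["time"],o["ee_rot"])
P=cloud(s); img=s["img"].astype(int)
red=((img[...,0]>1.8*img[...,1])&(img[...,0]>1.8*img[...,2])&(img[...,0]>50))
q=P[red]; q=q[(q[:,2]>.05)&(q[:,2]<.13)]; print(len(q),np.median(q,0),q.min(0),q.max(0))
C=-np.array(s["R"]).T@s["t"]; print("cam",C)
k,l,st,c=cv2.connectedComponentsWithStats(red.astype(np.uint8))
for i in range(1,k):
    if st[i,4]>200:
        v,u=np.where(l==i); (a,b),r=cv2.minEnclosingCircle(np.stack([u,v],1).astype(np.float32))
        D=np.array(s["R"]).T@np.array([(a-s["cx"])/s["fx"],(b-s["cy"])/s["fy"],1]); print(st[i],(a,b,r),(C+D*(.096-C[2])/D[2]).round(4))
```

```text
[0.4468746  0.34727227 0.20340133] 2.205449731197242 [ 0.55927101  0.12426817  1.33431927  0.00190906  1.6845567  -0.07516857] 2.15 [-3.14018822e+00 -2.00819812e-03  2.20544973e+00]
5633 [0.45272851 0.46862307 0.06355757] [0.31164626 0.31444913 0.05000552] [0.51103383 0.52936361 0.10346972]
cam [0.40464978 0.40478475 0.38253778]
[ 303   59   77   73 4539] (341.5, 94.0, 50.618770599365234) [0.4531 0.4728 0.096 ]
[143 124  27  26 480] (156.1311492919922, 137.06556701660156, 13.74622631072998) [0.3329 0.3345 0.096 ]
[239 177  38  38 997] (257.36614990234375, 195.4212646484375, 19.194814682006836) [0.4479 0.346  0.096 ]
```

View pics/w1.png

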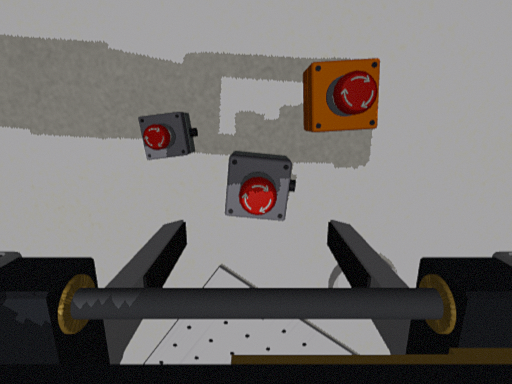

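The wrist picture shows the large grey box's head at pixel (257,195), between the fingers' closing line. Small grey is at (156,137) and orange at (341,94), and there is room around the target. Next I descend round the head and grip the rim.

>>> {"op": "carry_out", "data": {"commands": [[-0.0026,-0.0012,0.03,0,0,0],[-0.0026,-0.0012,0.06,0,0,0],[-0.0026,-0.0012,0.09,0,0,0],[-0.0026,-0.0012,0.115,0,0,0],[-0.0026,-0.0012,0.1255,0,0,0]]}}

```text
time: 2.65
tool_pos: [0.4457, 0.338, 0.0764]
ee_rot: [-3.135, -0.0, 2.2]
wrist_force: [-0.5, 0.1, 0.1]
width: 0.0939
finger_force: 0.0
```

>>> {"op": "carry_out", "data": {"commands": [[0,0,0,0,0,0],[0,0,0,0,0,0],[0,0,0,0,0,0],[0,0,0,0,0,0],[0,0,0,0,0,0]], "jaw": 0}}

```text
time: 3.15
tool_pos: [0.4483, 0.3403, 0.0811]
ee_rot: [3.139, 0.0, 2.201]
wrist_force: [0.4, 0.3, -0.9]
width: 0.0577
finger_force: 0.0
```

>>> {"op": "carry_out", "data": {"commands": [[0,0,0,0,0,0],[0,0,0,0,0,0],[0,0,0,0,0,0],[0,0,0,0,0,0],[0,0,0,0,0,0]]}}

```text
time: 3.65
tool_pos: [0.45, 0.3414, 0.0807]
ee_rot: [3.135, 0.0, 2.201]
wrist_force: [6.2, 4.7, -1.2]
width: 0.039
finger_force: 30.0
```

>>> {"op": "carry_out", "data": {"commands": [[0,0.002,0.003,0,0,0],[0,0.002,0.006,0,0,0],[0,0.002,0.009,0,0,0],[0,0.002,0.0115,0,0,0],[0,0.002,0.0115,0,0,0]]}}

```text
time: 4.15
tool_pos: [0.4505, 0.3418, 0.0708]
ee_rot: [3.138, 0.0, 2.201]
wrist_force: [0.4, 0.4, 8.7]
width: 0.039
finger_force: 30.0
```

>>> {"op": "carry_out", "data": {"commands": [[0,0,0.001,0,0,0],[0,0,0.0015,0,0,0],[0,0,0.0015,0,0,0],[0,0,0.0015,0,0,0],[0,0,0.0015,0,0,0]]}}

```text
time: 4.65
tool_pos: [0.4505, 0.3418, 0.0704]
ee_rot: [3.137, 0.001, 2.201]
wrist_force: [-0.4, -0.5, 11.8]
width: 0.039
finger_force: 30.0
```

>>> {"op": "carry_out", "data": {"commands": [[0,0,-0.0015,0,0,0],[0,0,-0.003,0,0,0],[0,0,-0.0038,0,0,0],[0,0,-0.0038,0,0,0],[0,0,-0.0038,0,0,0]]}}

```text
time: 5.15
tool_pos: [0.4504, 0.3417, 0.0727]
ee_rot: [3.138, 0.0, 2.201]
wrist_force: [1.2, 1.0, 6.3]
width: 0.0393
finger_force: 30.0
```

>>> {"op": "carry_out", "data": {"commands": [[0,0,-0.001,0,0,0],[0,0,-0.002,0,0,0],[0,0,-0.002,0,0,0],[0,0,-0.002,0,0,0],[0,0,-0.002,0,0,0]]}}

```text
time: 5.65
tool_pos: [0.4502, 0.3416, 0.0731]
ee_rot: [3.139, 0.0, 2.201]
wrist_force: [4.6, 3.4, 2.4]
width: 0.0391
finger_force: 30.0
```

>>> {"op": "carry_out", "data": {"commands": [[0,0.001,-0.0003,0,0,0.149],[0.0002,0.0005,-0.0003,0,0,0.298],[0.0004,0,-0.0003,0,0,0.447],[0.0006,-0.0005,-0.0003,0,0,0.596],[0.0009,-0.001,-0.0003,0,0,0.745]]}}

```text
time: 6.15
tool_pos: [0.4483, 0.3414, 0.0742]
ee_rot: [3.141, -0.001, 1.45]
wrist_force: [2.5, 1.3, 6.8]
width: 0.0388
finger_force: 30.0
```

>>> {"op": "carry_out", "data": {"commands": [[0,-0.0002,0,0,0,0.04],[0,-0.0002,0,0,0,0.08],[0,-0.0002,0,0,0,0.08],[0,-0.0002,0,0,0,0.08],[0,-0.0002,0,0,0,0.08]]}}

```text
time: 6.65
tool_pos: [0.4481, 0.3415, 0.0744]
ee_rot: [3.141, -0.001, 1.376]
wrist_force: [1.8, 1.3, 6.5]
width: 0.0387
finger_force: 30.0
```

The upward spring force is back at 6.5 N, so the latch has let go. Opening while the head is still turned.

>>> {"op": "carry_out", "data": {"commands": [[0,0,0,0,0,0],[0,0,0,0,0,0],[0,0,0,0,0,0],[0,0,0,0,0,0],[0,0,0,0,0,0]], "jaw": 1}}

```text
time: 7.15
tool_pos: [0.4472, 0.3409, 0.0723]
ee_rot: [-3.14, 0.001, 1.376]
wrist_force: [-0.5, -0.1, 0.6]
width: 0.0753
finger_force: 0.0
```

>>> {"op": "carry_out", "data": {"commands": [[0,0,-0.02,0,0,0],[0,0,-0.05,0,0,0],[0,0,-0.08,0,0,0],[0,0,-0.12,0,0,0],[0,0,-0.13,0,0,0]]}}

```text
time: 7.65
tool_pos: [0.4495, 0.3424, 0.2084]
ee_rot: [3.135, -0.006, 1.376]
wrist_force: [0.3, -0.3, 1.0]
width: 0.094
finger_force: 0.0
```

Run:
```python
from h import *
for n in("wrist","side"):
    s=snapshot(n); P=cloud(s); img=s["img"].astype(int)
    red=(img[...,0]>1.8*img[...,1])&(img[...,0]>1.8*img[...,2])&(img[...,0]>50)
    m=red&(np.hypot(P[...,0]-.4475,P[...,1]-.344)<.03)&(P[...,2]>.07)&(P[...,2]<.12)
    q=P[m]; print(n,len(q),"z pct",np.percentile(q[:,2],[50,80,90,97]).round(4))
p,y,o=now(); print(p,y,o["width"],o["time"])
path(p,y,[.5215,-.034,.2],1.80,2)
```

```text
wrist 951 z pct [0.101  0.1018 0.1021 0.1026]
side 207 z pct [0.102  0.1038 0.1045 0.1052]
[0.44867613 0.34184978 0.20528943] 1.3758303216835268 0.09412657080433998 7.75
0 [-0.1773  0.0721  0.0026 -0.      0.     -0.2121]
1 [-0.1885  0.0332  0.0026  0.      0.     -0.2121]
```

The head top is back at z = 0.102, fully up. On to the pull bar.

>>> {"op": "carry_out", "data": {"commands": [[-0.035,0.014,0,0,0,-0.042],[-0.071,0.029,0,0,0,-0.085],[-0.106,0.043,0,0,0,-0.127],[-0.142,0.058,0,0,0,-0.17],[-0.177,0.072,0,0,0,-0.212]]}}

```text
time: 8.25
tool_pos: [0.4829, 0.1519, 0.1999]
ee_rot: [-3.137, 0.001, 1.59]
wrist_force: [0.2, 0.3, 0.4]
width: 0.0939
finger_force: 0.0
```

>>> {"op": "carry_out", "data": {"commands": [[-0.045,0.008,0,0,0,-0.05],[-0.09,0.016,0,0,0,-0.1],[-0.135,0.024,0,0,0,-0.15],[-0.18,0.032,0,0,0,-0.2],[-0.188,0.033,0.002,0,0,-0.212]]}}

```text
time: 8.75
tool_pos: [0.5195, -0.0379, 0.198]
ee_rot: [-3.137, -0.0, 1.795]
wrist_force: [0.8, 0.2, -0.5]
width: 0.094
finger_force: 0.0
```

>>> {"op": "carry_out", "data": {"commands": [[0,0,0,0,0,0],[0,0,0,0,0,0],[0,0,0,0,0,0],[0,0,0,0,0,0],[0,0,0,0,0,0]]}}

```text
time: 9.25
tool_pos: [0.5203, -0.0326, 0.2013]
ee_rot: [3.141, 0.0, 1.802]
wrist_force: [-1.2, 0.9, -0.7]
width: 0.094
finger_force: 0.0
```

Run:
```python
from h import *
import pickle
s=snapshot("wrist"); pickle.dump(s,open("w2.pkl","wb")); save("w2.png",cv2.resize(s["img"],(800,600))); p,y,o=now(); print(p,y,o["ee_rot"],o["time"])
print("cam",-np.array(s["R"]).T@s["t"])
P=cloud(s)
m=(P[...,2]>.04)&(P[...,2]<.06)&(P[...,0]>.46)&(P[...,0]<.555)&(P[...,1]>-.12)&(P[...,1]<.05)
q=P[m]; print(len(q)); r=cv2.minAreaRect(q[:,:2].astype(np.float32)); print(r)
t=q[q[:,2]>.05]; f=cv2.fitLine(t[:,:2].astype(np.float32),cv2.DIST_HUBER,0,.01,.01).ravel();print(f,t.min(0),t.max(0))
```

```text
[ 0.52028815 -0.0328499   0.20126564] 1.8012847610153848 [3.14123263e+00 1.60484815e-04 1.80128476e+00] 9.3
cam [0.50387073 0.03773896 0.38008089]
1400
((0.5296135544776917, -0.022181421518325806), (0.1203850656747818, 0.05060248821973801), 89.92217254638672)
[ 0.183451   -0.9830288   0.520564   -0.01299066] [ 0.50520478 -0.08237424  0.05000753] [0.55499401 0.03717424 0.05722865]
```

View pics/w2.png

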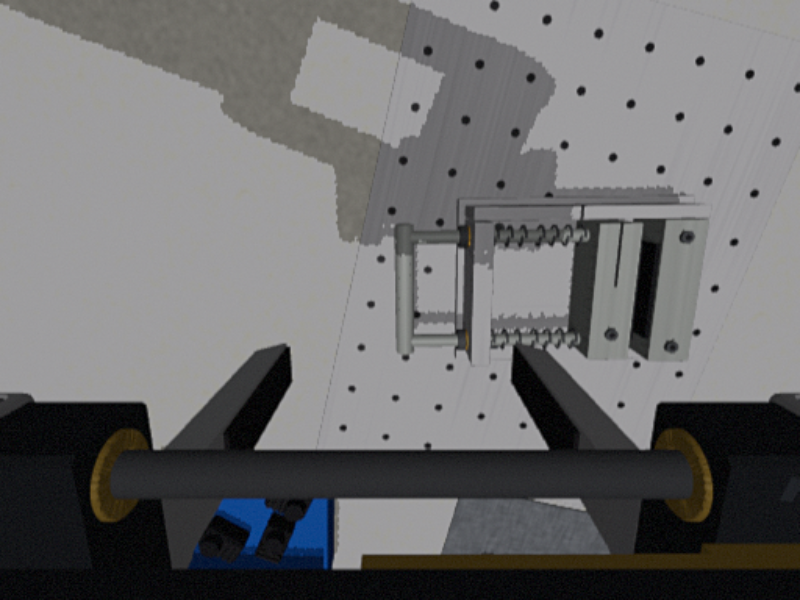

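The wrist picture (800x600) shows the bar running from (404,225) to (405,352), upright in the image, so the yaw is right. The witness line is at (620,255) and the load line at (582,212). The finger behind the bar has limited room before the bracket at x≈470, so I'll go in partly open.

Run:
```python
from h import *
import pickle
s=pickle.load(open("w2.pkl","rb"))
C=-np.array(s["R"]).T@s["t"]
def ray(a,b,z):
    D=np.array(s["R"]).T@np.array([((a+.5)*.64-.5-s["cx"])/s["fx"],((b+.5)*.64-.5-s["cy"])/s["fy"],1]); return C+D*(z-C[2])/D[2]
for n,a,b,z in[("bT",404,225,.047),("bB",405,353,.047),("load",582,212,.068),("wit",620,228,.068)]: print(n,ray(a,b,z).round(4))
m=(ray(404,225,.047)+ray(405,353,.047))/2
p,y,o=now(); print(m,y,rel(p,y,[m[0],m[1],.031],y))
g=cv2.cvtColor(s["img"],cv2.COLOR_RGB2GRAY); print(g[185,248:272])
```

```text
bT [0.5112 0.0143 0.047 ]
bB [ 0.5349 -0.0825  0.047 ]
load [0.6269 0.052  0.068 ]
wit [0.6558 0.0478 0.068 ]
[ 0.52301801 -0.03407633  0.047     ] 1.8012847610153848 [-0.0018  0.0024  0.1703  0.      0.      0.    ]
[158 158 158 161 161  86  99 121 131 143 148 147 138 130 119 103  80 107
 109 137 157 159 157 156]
```

>>> {"op": "carry_out", "data": {"commands": [[-0.002,0.0024,0.01,0,0,0],[-0.002,0.0024,0.03,0,0,0],[-0.002,0.0024,0.05,0,0,0],[-0.002,0.0024,0.07,0,0,0],[-0.002,0.0024,0.09,0,0,0]], "jaw": 0.43}}

```text
time: 9.8
tool_pos: [0.5229, -0.0351, 0.1095]
ee_rot: [-3.141, -0.0, 1.8]
wrist_force: [-0.2, -1.0, 0.6]
width: 0.0571
finger_force: 0.0
```

>>> {"op": "carry_out", "data": {"commands": [[0,0,0,0,0,0],[0,0,0,0,0,0],[0,0,0,0,0,0],[0,0,0,0,0,0],[0,0,0,0,0,0]]}}

```text
time: 10.3
tool_pos: [0.5238, -0.0353, 0.1122]
ee_rot: [3.14, 0.001, 1.8]
wrist_force: [0.3, 0.4, -0.8]
width: 0.0406
finger_force: 0.0
```

Position is good and the opening is 40.6 mm. Descending 80 mm, then closing.

>>> {"op": "carry_out", "data": {"commands": [[0.001,-0.0005,0.02,0,0,0],[0.001,-0.0005,0.04,0,0,0],[0.001,-0.0005,0.06,0,0,0],[0.001,-0.0005,0.075,0,0,0],[0.001,-0.0005,0.08,0,0,0]]}}

```text
time: 10.8
tool_pos: [0.5213, -0.0341, 0.0296]
ee_rot: [-3.139, -0.001, 1.8]
wrist_force: [0.3, 0.1, 0.9]
width: 0.0405
finger_force: 0.0
```

>>> {"op": "carry_out", "data": {"commands": [[0,0,0,0,0,0],[0,0,0,0,0,0],[0,0,0,0,0,0],[0,0,0,0,0,0],[0,0,0,0,0,0]], "jaw": 0}}

```text
time: 11.3
tool_pos: [0.5233, -0.0345, 0.0322]
ee_rot: [3.139, 0.001, 1.8]
wrist_force: [-0.1, 0.1, 3.5]
width: 0.0128
finger_force: 30.0
```

>>> {"op": "carry_out", "data": {"commands": [[0,0,0,0,0,0],[0,0,0,0,0,0],[0,0,0,0,0,0],[0,0,0,0,0,0],[0,0,0,0,0,0]]}}

```text
time: 11.8
tool_pos: [0.5233, -0.0344, 0.0322]
ee_rot: [3.14, 0.001, 1.8]
wrist_force: [-0.5, 0.3, 5.6]
width: 0.0129
finger_force: 30.0
```

>>> {"op": "carry_out", "data": {"commands": [[0,-0.005,-0.001,0,0,0],[0,-0.01,-0.001,0,0,0],[0,-0.015,-0.001,0,0,0],[0,-0.02,-0.001,0,0,0],[0,-0.025,-0.001,0,0,0]]}}

```text
time: 12.3
tool_pos: [0.5015, -0.0399, 0.0323]
ee_rot: [3.133, 0.002, 1.8]
wrist_force: [9.6, 1.0, -5.0]
width: 0.0133
finger_force: 30.0
```

>>> {"op": "carry_out", "data": {"commands": [[0,-0.003,0,0,0,0],[0,-0.004,0,0,0,0],[0,-0.004,0,0,0,0],[0,-0.004,0,0,0,0],[0,-0.004,0,0,0,0]]}}

```text
time: 12.8
tool_pos: [0.4979, -0.0408, 0.0323]
ee_rot: [3.133, 0.002, 1.8]
wrist_force: [9.7, 0.8, -5.2]
width: 0.0132
finger_force: 30.0
```

Run:
```python
from h import *
s=snapshot("wrist"); p,y,o=now(); print(p,y,o["wrist_force"],o["time"])
d=np.array([.5233,-.0344])-p[:2]; print("travel",d@[.972,.236],d@[-.236,.972])
save("w3.png",s["img"])
import pickle; pickle.dump((s,p),open("w3.pkl","wb"))
```

```text
[ 0.49784269 -0.04078757  0.03227719] 1.7996330549149242 [ 9.4921762   0.32237041 -3.46073101] 12.85
travel 0.02625197532824624 0.0002007941596443271
```

View pics/w3.png

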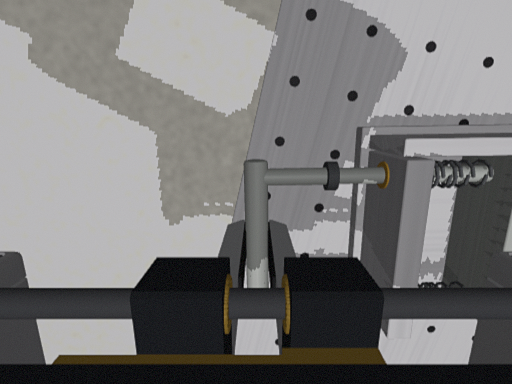

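The wrist picture shows the bar gripped at (257,220) and the rods drawn out, but the lines lie out of view to the right. Odometry gives 26.3 mm, so I'll pull about 1.8 mm more and check with the other cameras.

>>> {"op": "carry_out", "data": {"commands": [[0,-0.001,0.0005,0,0,0],[0,-0.0019,0.0005,0,0,0],[0,-0.0019,0.0005,0,0,0],[0,-0.0019,0.0005,0,0,0],[0,-0.0019,0.0005,0,0,0]]}}

```text
time: 13.35
tool_pos: [0.4965, -0.0411, 0.0323]
ee_rot: [3.132, 0.002, 1.8]
wrist_force: [10.2, 1.0, -2.7]
width: 0.0131
finger_force: 30.0
```

Run:
```python
from h import *
import pickle
S={n:[snapshot(n) for _ in range(6)] for n in("top","side")}; p,y,o=now(); print(p,y,o["wrist_force"],o["time"])
d=np.array([.5233,-.0344])-p[:2]; print("travel",d@[.972,.236],d@[-.236,.972])
pickle.dump(S,open("w4.pkl","wb"))
out=[]
for n in S:
    s=S[n][0]; im=np.mean([x["img"] for x in S[n]],0)
    X=np.array(s["R"])@np.array([.627,.052,.068])+s["t"]; u=X[0]/X[2]*s["fx"]+s["cx"]; v=X[1]/X[2]*s["fy"]+s["cy"]; print(n,u,v)
    u,v=int(u),int(v); c=im[v-25:v+25,u-20:u+45 if n=="top" else u+45]; c=c[:, :65]
    out.append(cv2.resize(np.clip(c*(1.8 if n=="top" else 1.1),0,255).astype(np.uint8),(390,300),interpolation=cv2.INTER_CUBIC))
save("w4.png",cv2.resize(np.hstack(out),(780,300)))
```

```text
[ 0.49651885 -0.04116435  0.03227078] 1.7996766554500225 [ 9.41956431  0.44795422 -3.29405307] 13.95
travel 0.02762766916517196 0.00025459619712669
top 261.79271010045125 151.6227268765877
side 227.89085119421344 190.23889110501594
```

View pics/w4.png

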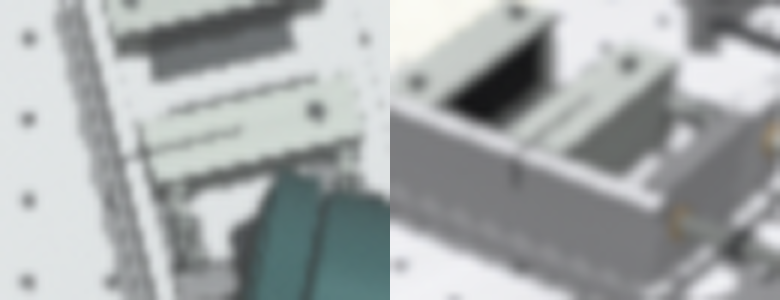

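The crop (left: top, right: side) shows the jaw line at left (190,145) nearly continuous with the rail line at (132,158). A sub-pixel check against the first image settles the remainder.

Run:
```python
from h import *
import pickle
from scipy.optimize import minimize
d=pickle.load(open("d.pkl","rb")); S=pickle.load(open("w4.pkl","rb"))
n=np.array([np.cos(.236),np.sin(.236)]); t=np.array([-n[1],n[0]])
for cam in("top","side"):
    s=S[cam][0]; R,T=np.array(s["R"]),np.array(s["t"])
    A=cv2.cvtColor(d[cam]["img"],cv2.COLOR_RGB2GRAY).astype(np.float32)
    B=np.mean([cv2.cvtColor(x["img"],cv2.COLOR_RGB2GRAY) for x in S[cam]],0).astype(np.float32)
    def samp(I,o,a,b):   # nest coords a,b at top face z=.068
        W=np.stack([o[0]+a*n[0]+b*t[0],o[1]+a*n[1]+b*t[1],.068+0*a],-1)@R.T+T
        return cv2.remap(I,(W[...,0]/W[...,2]*s["fx"]+s["cx"]).astype(np.float32),(W[...,1]/W[...,2]*s["fy"]+s["cy"]).astype(np.float32),cv2.INTER_CUBIC)
    o=np.array([.523,-.0341])+.105*n
    b,a=np.meshgrid(np.linspace(.005,.046,60),np.linspace(.036,.056,41))
    ref=samp(A,o,a,b); ds=np.arange(.022,.034,.0002)
    sc=[np.corrcoef(ref.ravel(),samp(B,o,a-x,b).ravel())[0,1] for x in ds]
    i=int(np.argmax(sc)); print(cam,"jaw travel",ds[i],sc[i])
    # line profiles along nest x
    for nm,I,lo,hi,c in(("wit home",A,.02,.047,.045),("wit now",B,.02,.047,.017),("load home",A,.0545,.0605,.017),("load now",B,.0545,.0605,.017)):
        x=np.linspace(c-.012,c+.012,97); bb,aa=np.meshgrid(np.linspace(lo,hi,20),x)
        pr=samp(I,o,aa,bb).mean(1); k=(x>c-.005)&(x<c+.005)
        base=np.percentile(pr,80); j=np.where(k)[0][np.argmin(pr[k])]; w=np.clip(base-pr,0,None)*(abs(x-x[j])<.003)
        print(nm,(w@x/w.sum()).round(5),(base-pr[j]).round(1))
s,p=pickle.load(open("w3.pkl","rb"))
```

```text
top jaw travel 0.027599999999999965 0.9625390170378311
wit home 0.04391 19.3
wit now 0.01618 21.7
load home 0.01555 19.6
load now 0.01553 24.4
side jaw travel 0.027399999999999966 0.9606126562514772
wit home 0.04443 20.6
wit now 0.01702 26.2
load home 0.0164 21.0
load now 0.01618 22.1
```

All measures agree that about 0.5 mm is missing.

>>> {"op": "carry_out", "data": {"commands": [[0,-0.0003,0,0,0,0],[0,-0.0006,0,0,0,0],[0,-0.0006,0,0,0,0],[0,-0.0006,0,0,0,0],[0,-0.0006,0,0,0,0]]}}

```text
time: 14.45
tool_pos: [0.496, -0.0412, 0.0323]
ee_rot: [3.131, 0.002, 1.8]
wrist_force: [9.4, 1.4, -4.3]
width: 0.0129
finger_force: 30.0
```

>>> {"op": "carry_out", "data": {"commands": [[0,0,0,0,0,0],[0,0,0,0,0,0],[0,0,0,0,0,0],[0,0,0,0,0,0],[0,0,0,0,0,0]]}}

```text
time: 14.95
tool_pos: [0.496, -0.0412, 0.0322]
ee_rot: [3.131, 0.002, 1.8]
wrist_force: [11.9, 0.9, -3.4]
width: 0.0136
finger_force: 30.0
```

Run:
```python
from h import *
p,y,o=now(); print(p,o["wrist_force"],o["time"])
d=np.array([.5233,-.0344])-p[:2]; print("travel",d@[.972,.236])
```

```text
[ 0.49601889 -0.04124052  0.03224621] [11.87813858  0.92258107 -3.44868593] 14.95
travel 0.02813159691565481
```

Travel is now 28.1 mm, steady and held. Handing in.

```bash
python3 -c "
from bench import *
print(close_job())"
```

```text
the job is handed in; nothing more can be done
None
```

I proved the stop button (pressed until it latched, turned clockwise, sprang back up), then pulled the jaw to about 28.1 mm against the 28 mm target; the arm still holds the bar, and the job was handed in at about 15 s.

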